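# Pack the terminal housing kit heavy parts first and shut the stayed lid

### The job

Pack the kit into the open blue steel case with the heaviest part lowest and the lightest on top: the iron housing flat on the case floor with its open side up, the aluminium cover lying flat and square on the housing, the orange gasket flat and square on the cover; set each part down, do not drop it. Then break the locked lid stay by pushing its red knuckle knob down, and lower the lid gently by its handle until it is fully shut, without letting it fall. Leave the tools, bins and bracket on the bench where they are.

Things in the scene. Friction and masses are not known exactly. Their poses are not given: they have to be found in the camera images.
- case: Blue sheet-steel kit case, fixed. Outside 168 (its x) by 208 (its y) by 86 mm high, inside 160 by 200 mm, walls 4 mm, inner floor 10 mm above the bench, rim 86 mm above it. Origin: under its centre, on the bench. Its +x points to the hinge side, its -y to the far wall, which carries the lid stay, z up. The lid stands open on the hinge side, 8 degrees past upright.
- housing_mid (a point): Dark grey cast-iron terminal housing, the heaviest part (about 0.85 kg): an open-topped trough with two feet and pipe hubs at its ends, 160 long (its x) by 58 wide (its y) by 38 mm high; body of the trough 124 mm long with a flat upper rim. Point: its centre, half-way up (19 mm above its underside); z up. It lies open side up on the bench.
- cover_mid (a point): Bright cast-aluminium cover plate (about 0.28 kg), a flat plate 150 long (its x) by 58 wide (its y) by 12 mm thick. Point: its centre, half-way up (6 mm above its underside).
- gasket_mid (a point): Orange moulded gasket, the lightest part (about 45 g): a stiff rectangular frame 150 long (its x) by 58 wide (its y) by 8 mm thick, long bands 11 mm wide and end bands 16 mm wide round an open middle. Point: centre of the opening, half-way up (4 mm above its underside).
- lid (a joint): Lid angle about the hinge, rad: 0 standing open (98 degrees from shut), grows as it closes, 1.71 fully shut. The lid (0.6 kg) stays where it is left while near upright but falls by itself once it leans some 15 to 20 degrees over the case (value above about 0.4) unless it is held.
- lid_hinge (a point): Middle of the hinge line, on the rim of the case (86 mm above the bench, 84 mm to +x of the case's centre); the line runs along the case's y.
- lid_handle (a point): Middle of the lid's bow handle: a round steel bar 12 mm thick, 100 mm long, parallel to the hinge, 42 mm from the lid's front edge (36 mm free behind the bar). It circles the hinge line at 212 mm radius: on top when the lid is open, in front of the case (its -x side) 80 mm above the bench when shut. The round bar can turn between fingers that keep pointing down.
- stay_knuckle (a joint): Fold of the two-bar lid stay at its knuckle, rad: 0 locked (6 degrees over-centre against its stop; the lid cannot be shut), 0.1 straight, 0.35 and more clearly broken, about 2.1 with the lid shut. Stiff to turn, so it stays where it is left.
- stay_knob (a point): Centre of the red knob on the stay's knuckle: a cylinder 20 mm across and 26 mm long, axis along the case's y, beside the case. Locked, it lies 21 mm to +x and 130 mm to -y of the case's centre, 108 mm above the bench. Push it down and towards the hinge side (a few newtons): it swings about stay_pivot, 75 mm away. Pushed down some 20 mm, the stay is broken and the lid has come about 10 degrees forward.
- stay_pivot (a point): Lower pivot of the stay on the case wall, level with the knob along the case's y: 46 mm to -x and 130 mm to -y of the case's centre, 74 mm above the bench. The knob swings about a line through it along the case's y.
- drill: Yellow and black cordless drill standing on its battery, 200 mm high, right rear; leave alone. Origin: under its foot.
- riveter: Air riveter standing on its 84 mm aluminium foot, 225 mm high, left rear; leave alone. Origin: under its foot.
- rivet_box: Small open cardboard box of rivets, 85 x 70 x 45 mm, near the robot; leave alone. Origin: under its centre.
- bracket: Steel angle bracket 85 x 40 x 35 mm lying among the parts; leave alone. Origin: under its centre.
- screwdriver: Screwdriver with green handle, 200 mm long, lying at the back; leave alone. Origin: under its middle.
- tub: Clear plastic tub of brass rivets, 120 x 90 x 60 mm, on the left; leave alone. Origin: under its centre.
- bin_b: Open cardboard bin of rivets, 130 x 100 x 70 mm, on the left; leave alone. Origin: under its centre.

How it is judged:
On the way, in this order (a step that is already met when the one before it is completed fails the run):
1. the iron housing lies flat on the case floor, open side up, let go (z of housing_mid in the frame of case between 0.024 and 0.034 m and x of housing_mid in the frame of case between -0.055 and 0.055 m and y of housing_mid in the frame of case between -0.03 and 0.03 m and angle between housing_mid's own z axis and vertical below 0.08 rad and contact force between the fingers and housing below 0.05 N and linear speed of housing below 0.02 m/s), for 0.1 s.
2. the aluminium cover lies flat and square on the housing, let go (z of housing_mid in the frame of case between 0.024 and 0.034 m and x of housing_mid in the frame of case between -0.055 and 0.055 m and y of housing_mid in the frame of case between -0.03 and 0.03 m and angle between housing_mid's own z axis and vertical below 0.08 rad and z of cover_mid in the frame of case between 0.05 and 0.059 m and horizontal distance between cover_mid and housing_mid below 0.025 m and angle between the x axis of cover_mid and the x axis of housing_mid, either way round below 0.2 rad and (angle between cover_mid's own z axis and vertical below 0.08 rad or angle between cover_mid's own z axis and vertical above 3.06 rad) and contact force between the fingers and cover below 0.05 N and linear speed of cover below 0.02 m/s), for 0.1 s.
3. the gasket lies flat and square on the cover, let go (z of housing_mid in the frame of case between 0.024 and 0.034 m and x of housing_mid in the frame of case between -0.055 and 0.055 m and y of housing_mid in the frame of case between -0.03 and 0.03 m and angle between housing_mid's own z axis and vertical below 0.08 rad and z of cover_mid in the frame of case between 0.05 and 0.059 m and horizontal distance between cover_mid and housing_mid below 0.025 m and angle between the x axis of cover_mid and the x axis of housing_mid, either way round below 0.2 rad and (angle between cover_mid's own z axis and vertical below 0.08 rad or angle between cover_mid's own z axis and vertical above 3.06 rad) and z of gasket_mid in the frame of case between 0.06 and 0.07 m and horizontal distance between gasket_mid and cover_mid below 0.025 m and angle between the x axis of gasket_mid and the x axis of cover_mid, either way round below 0.2 rad and (angle between gasket_mid's own z axis and vertical below 0.08 rad or angle between gasket_mid's own z axis and vertical above 3.06 rad) and contact force between the fingers and gasket below 0.05 N and linear speed of gasket below 0.02 m/s), for 0.1 s.
4. the lid stay is broken at its knuckle (value of joint stay_knuckle above 0.35 rad), for 0.1 s.
At the end, for the whole second after the job is handed in: Housing flat on the case floor, open side up; cover flat on the housing and gasket flat on the cover, either face up, each within 25 mm and 0.2 rad of the part below; lid shut (within 0.04 rad); all let go and at rest (all of step 3 and value of joint lid above 1.67 rad and velocity of joint lid below 0.05 rad/s and contact force between the fingers and housing below 0.05 N and linear speed of each of housing, cover below 0.02 m/s and contact force between the fingers and cover below 0.05 N); the robot touches nothing.
It fails at once if a part of the kit is dropped (falls freely by more than about 18 mm) ((contact force between anything else and housing below 0.05 N and linear speed of housing above 0.6 m/s) or (contact force between anything else and cover below 0.05 N and linear speed of cover above 0.6 m/s) or (contact force between anything else and gasket below 0.05 N and linear speed of gasket above 0.6 m/s)).
It fails at once if the lid falls or slams (faster than 2.5 rad/s) (velocity of joint lid above 2.5 rad/s).
It fails at once if a tool, bin, box or bracket on the bench is moved by more than 30 mm (distance of any of drill, riveter, rivet_box, bracket, screwdriver, tub, bin_b from where it was at the start of the episode above 0.03 m).
It also fails if it takes over 72 s, if anything falls off the work surface, if the arm or the gripper's body presses on something with over 40 N, if the wrist force passes 120 N, or if a joint passes its speed limit or range.

### The arm

A 6-joint arm with a two-finger parallel gripper is mounted at the origin on the work surface. World frame = base frame: x ahead of the robot, y to its left, z up, the work surface at z = 0. Lengths are in m, angles in rad, forces in N, time in s.
With the tool pointing down it reaches from about 0.325 to 0.875 m from the base axis. Payload 4.4 kg.
Tool frame: the origin (TCP) lies on the centre line of the jaws, within the pads' length; the fingertips stand 14 mm ahead of it and the grasp point (between the pads) lies 5 mm behind it; z points along the fingers, y is the line along which they close (so a half turn about z gives the same grasp; the last joint's range is limited). The gripper opens to 85 mm and grips with 20 to 120 N. Pads are 22 mm wide; open, the fingers measure 114 mm over their backs; the gripper's body (76 mm by 85 mm) begins 54 mm behind the grasp point. The pads swing forward as they close: fully open they stand 13 mm farther back than shut.
Start: joints at [-1.284, 0.207, 1.542, -0, 1.393, -0.15], TCP at [0.243, -0.521, 0.245] pointing down, gripper open.
Joint ranges: [-2.73, 2.73], [-0.86, 2.22], [0.23, 2.46], [-1.11, 4.25], [0.08, 2.63], [-2.82, 2.82]. Speed limits (rad/s): [2.79, 2.79, 3.14, 3.14, 3.14, 3.14].

### API

Orientations are given as a unit quaternion [x, y, z, w].
In Python, from bench import robot gives the robot as it stands. The module is installed in compiled form; this text tells all that it offers.
- The arm moves only by the tool drive_tool, never from a script. Its arguments are lists of equal length, an entry for each row: "fingers": the opening, from 0 (shut) to 1 (fully open); "xyz": the shift along the world's x, y, z each as a share of 20 cm, from -1 to 1, a list of three; "turn": the turn about the world's z as a share of 30 degrees, from -1 to 1. In form: {"fingers": [fingers, ...], "xyz": [[dx, dy, dz], ...], "turn": [turn, ...]}. A call has exactly 8 rows; each row is the pose to reach, as a shift and turn from the pose commanded when the call began; what a row does not reach only later rows make up. A row lasts 1/12 s, in which the tool goes at most 41.7 mm and 7.16 degrees, less where a joint would pass 70% of its speed; a pose out of reach is approached as far as the arm can. A call with a number of a shift or a turn outside -1 to 1 is refused whole. A call with a gripper value outside its range is refused whole. The fingers move at their own pace and stop on an object; the grip force is fixed at half the most. Time passes only in rows, so rows that repeat a pose let the fingers close, or fill a call up. It gives the time, the measured TCP pose, the force, the opening and the grip force at its end, in the units of the state.
- robot.get_obs(): the state, without advancing time (a new reading comes with each control period).
- robot.get_image(name): name is "scene" or "top" or "wrist"; returns (picture, depth): 420x560x3 uint8, red, green, blue; 420x560 float32, m along the optical axis (not along the pixel's ray), 0 where there is no reading.
- robot.camera_model(name): a dict with "fovy" (degrees; the focal length in pixels is half the picture's height over the tangent of half this angle, whatever the lens; pixels are square), "cx", "cy" (the principal point, pixels), "R" (3x3) and "t" (3): a world point X has camera coordinates R X + t. Camera axes: x right, y down, z forward; pixel columns grow to the right and rows downward; lengths in m; the calibration is good to about 2 mm. A picture is of the moment at which its call begins: read the wrist's pose just before it. camera_model takes no time and is no camera call; for the wrist camera it gives the pose at the moment of the call.
- robot.sign_off(): hands the job in; it is judged then, once.
The state is a dict: "time": time; "joint_positions": joint angles; "joint_vel": joint speeds; "joint_torque": joint torques, N m; "tcp_pos": TCP position; "orientation": TCP orientation; "wrist_force": force on the tool from outside, world axes, zero at the start; "wrist_torque": the same for the moment, N m; "grip_width": finger opening in m; "grasp_force": force on a finger pad.
Only numpy, scipy, OpenCV 4.12 (cv2) and the standard library are available. Lean on these libraries where they do the work, as an engineer would, in place of code of your own. Each camera call takes 0.05 s, during which the arm holds its last target. There are 200 camera calls.

## Working session

There is one attempt and no reset: what is moved stays moved. The work goes in short steps, Python scripts to look and compute and a tool call to move; the robot and the scene stay as the last step left them, time stands still between calls to the robot, and variables do not carry over. Pictures are saved under pics/ and viewed, at most 10 in all, crops included, and the job is handed in when it is done.

Besides the shell and the picture viewer there is one more tool, called after ">>>" in YAML: its name, and indented under it one key for each argument. drive_tool: Moves the arm, as the interface text tells. Its arguments: {"type":"object","properties":{"fingers":{"type":"array"},"xyz":{"type":"array"},"turn":{"type":"array"}},"required":["fingers","xyz","turn"]}

```bash
mkdir -p pics; cat > h.py <<'E'
import numpy as np, cv2
from bench import robot
def cloud(name):
    m=robot.camera_model(name); im,d=robot.get_image(name)
    f=210/np.tan(np.radians(m["fovy"])/2)
    v,u=np.mgrid[0:420,0:560]
    c=np.stack([(u-m["cx"])/f*d,(v-m["cy"])/f*d,d],-1)
    return im,d,(c-np.array(m["t"]))@np.array(m["R"])
def save(im,n): cv2.imwrite(f"pics/{n}.png",im[...,::-1])
E
python3 - <<'E'
from h import *
o=robot.get_obs(); print(o["tcp_pos"],o["orientation"],o["time"],o["wrist_force"],o["grip_width"])
for n in("scene","top"):
    im,d,P=cloud(n); save(im,n+"0"); np.savez(n+"0.npz",im=im,d=d,P=P)
    m=robot.camera_model(n);print(m["fovy"],-np.array(m["R"]).T@m["t"],(d==0).mean())
E
```

```text
[ 0.2430308  -0.52031434  0.24410316] [ 9.76242928e-01  2.16675905e-01 -8.12321243e-05 -1.13613863e-03] 0.0 [0.47421538 0.29882968 0.16433736] 0.08536520446778004
46.20809408936318 [1.59401747 0.76592815 1.03813739] 0.004608843537414966
55.56272481852426 [0.3892798  0.00464682 1.32707619] 0.00399234693877551
```

View pics/top0.png

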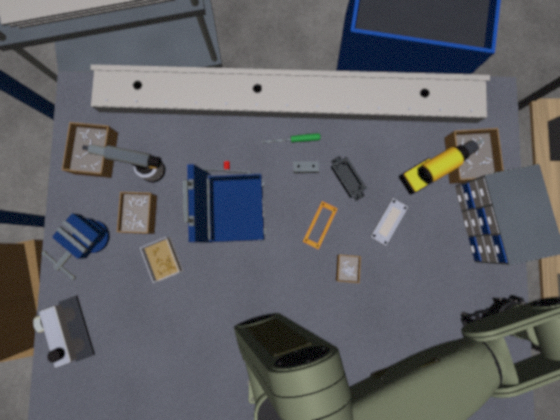

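View pics/scene0.png

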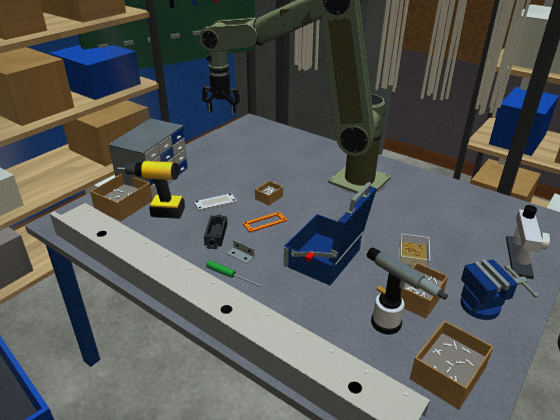

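Top view: the case is at about (230,208) with the hinge on the left and the red knob at (227,165). Housing is at (348,178), gasket at (320,225) and cover at (390,221). The scene view shows the locked stay on the far wall.

```bash
cat >> h.py <<'E'
def rect(P,m,lab):
    m=cv2.morphologyEx(m.astype(np.uint8),cv2.MORPH_OPEN,np.ones((2,2),np.uint8))
    q=P[m>0]; 
    (c,s,a)=cv2.minAreaRect((q[:,:2]*1000).astype(np.float32))
    if s[0]<s[1]: a+=90; s=s[::-1]
    a=(a+90)%180-90
    print(lab,len(q),"c",np.round(c,1),"size",np.round(s,1),"long-axis deg from world x",round(a,1),"z pct",np.round(np.percentile(q[:,2],[5,50,95])*1000,1))
E
python3 - <<'E'
from h import *
D=np.load("top0.npz");im=D["im"].astype(int);P=D["P"];Z=P[...,2]
v,u=np.mgrid[0:420,0:560]
def box(a,b,c,d): return (u>=a)&(u<=b)&(v>=c)&(v<=d)
R,G,B=im[...,0],im[...,1],im[...,2]
print("bench z",np.median(Z[box(270,300,180,250)]))
rect(P,box(295,340,195,255)&(R-B>60),"gasket")
rect(P,box(365,415,192,250)&(Z>.006),"cover z")
rect(P,box(365,415,192,250)&(R>150),"cover c")
rect(P,box(325,370,150,205)&(Z>.006),"housing z")
rect(P,box(325,370,150,205)&(Z>.03),"housing top")
rect(P,box(325,370,150,205)&(R+G+B<150),"housing dark")
rect(P,box(180,275,165,250)&(Z>.07)&(Z<.1)&(B-R>30),"case rim")
rect(P,box(212,258,182,236)&(Z<.03),"case floor")
rect(P,box(215,240,155,175)&(R-B>60),"knob")
rect(P,box(290,322,158,176)&(Z>.006),"bracket")
rect(P,box(333,362,252,285)&(Z>.01),"rivet box")
rect(P,box(180,215,160,245)&(Z>.2),"lid top")
rect(P,box(395,480,135,200)&(Z>.03),"drill")
q=P[box(180,215,160,245)&(Z>.24)];print(np.round(q.max(0),3),np.round(q.min(0),3))
S=np.load("scene0.npz");i2=S["im"].astype(int);P2=S["P"]
rect(P2,(i2[...,0]-i2[...,2]>90)&(i2[...,0]-i2[...,1]>90)&(u>300)&(u<320)&(v>245)&(v<270),"knob scene")
E
python3 - <<'E'
from h import *
im=cv2.imread("pics/top0.png")[140:260,170:420]
cv2.imwrite("pics/crop1.png",cv2.resize(im,None,fx=3.2,fy=3.2,interpolation=cv2.INTER_CUBIC))
E
```

```text
bench z 0.00033283377678171506
gasket 447 c [ 468.1 -130.9] size [149.9  59.8] long-axis deg from world x -25.4 z pct [-3.3  6.  12.3]
cover z 818 c [ 431.9 -244.5] size [488.4 130. ] long-axis deg from world x -65.4 z pct [ 1.7 12.2 16.9]
cover c 659 c [ 422.3 -216.3] size [433.3 109.2] long-axis deg from world x -67.4 z pct [ 4.7 12.2 16.7]
housing z 762 c [ 552.5 -104.3] size [359.  158.7] long-axis deg from world x -57.6 z pct [ 3.2 26.1 42.1]
housing top 354 c [ 515.7 -153.8] size [381.8 136. ] long-axis deg from world x -31.8 z pct [ 3.7 37.  43.2]
housing dark 87 c [ 535.8 -102.7] size [348.  104.1] long-axis deg from world x -52.9 z pct [ 8.8 26.1 38.8]
case rim 221 c [501.1 120. ] size [242.7 210.7] long-axis deg from world x 4.9 z pct [ 0.7 72.6 89.4]
case floor 2518 c [497.  116.7] size [221.8 217.7] long-axis deg from world x 1.7 z pct [ 6.  10.4 14.8]
knob 44 c [650.8 173.1] size [40.6 13.6] long-axis deg from world x 7.3 z pct [  2.  116.9 121.3]
bracket 75 c [645.3 -83.5] size [82.5  7.6] long-axis deg from world x -85.0 z pct [-1.5 10.3 30.4]
rivet box 647 c [ 335.  -128.1] size [272.8  88.5] long-axis deg from world x 85.7 z pct [ 0.6 26.3 46.9]
lid top 818 c [436.3 194.9] size [338.4 197.8] long-axis deg from world x 45.8 z pct [195.4 256.2 303.6]
drill 2971 c [ 518.  -368.4] size [760.7 210.8] long-axis deg from world x -55.5 z pct [ 31.7  98.7 208.7]
[0.617 0.263 1.327] [0.389 0.005 0.241]
knob scene 37 c [641.7 181.6] size [27.7 13.3] long-axis deg from world x 4.9 z pct [104.8 116.2 120.1]
```

View pics/crop1.png

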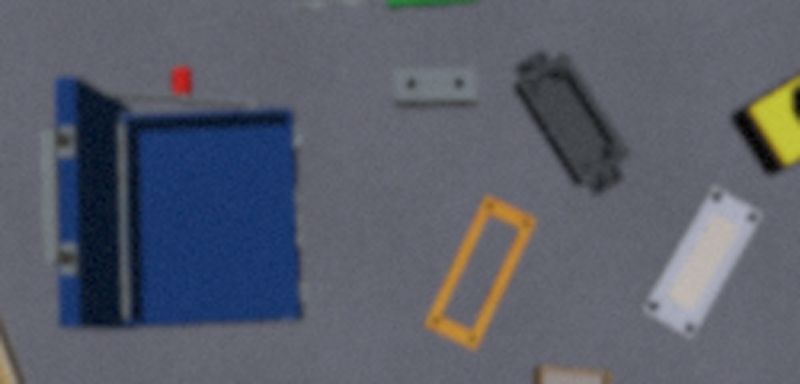

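```bash
cat >> h.py <<'E'
def plane(name,z):
    m=robot.camera_model(name); f=210/np.tan(np.radians(m["fovy"])/2)
    R=np.array(m["R"]); C=-R.T@np.array(m["t"])
    v,u=np.mgrid[0:420,0:560]
    r=np.stack([(u-m["cx"])/f,(v-m["cy"])/f,np.ones(u.shape)],-1)@R
    return C+r*((z-C[2])/r[...,2])[...,None]
def big(m):
    n,l,s,_=cv2.connectedComponentsWithStats(m.astype(np.uint8)); return l==1+np.argmax(s[1:,4])
E
python3 - <<'E'
from h import *
D=np.load("top0.npz");im=D["im"].astype(int);P=D["P"];Z=P[...,2];ok=D["d"]>0
v,u=np.mgrid[0:420,0:560]
def box(a,b,c,d): return (u>=a)&(u<=b)&(v>=c)&(v<=d)&ok
R,G,B=im[...,0],im[...,1],im[...,2]
rect(plane("top",.008),big(box(295,340,195,255)&(R-B>40)),"gasket")
rect(plane("top",.012),big(box(365,415,192,250)&(R>140)),"cover")
bench=np.median((R+G+B)[box(270,300,180,250)]);print(bench)
rect(plane("top",.038),big(box(325,370,150,205)&(Z>.03)&(Z<.05)),"housing top")
rect(plane("top",.03),big(box(325,370,150,205)&(R+G+B<bench*.75)),"housing dark")
rect(P,big(box(325,370,150,205)&(Z>.012)&(Z<.05)),"housing P")
b=box(180,275,165,250)
M=plane("top",.086)
rect(M,big(box(210,275,165,250)&(B-R>40)),"case inc rim")
q=P[box(205,275,165,250)&(Z>.078)&(Z<.094)]; print("rim pts",np.round(np.percentile(q,[1,99],axis=0),3))
q=P[box(207,262,190,230)&(Z>.078)&(Z<.094)]
rect(P,big(box(180,215,160,250)&(Z>.1)),"lid")
q=P[box(180,215,160,250)&(Z>.05)]; 
for z in np.arange(.1,.34,.03):
    k=q[abs(q[:,2]-z)<.015]; 
    if len(k): print(round(z,2),len(k),np.round(np.percentile(k[:,:2],[2,98],axis=0).ravel(),3))
rect(P,box(215,240,155,175)&(R-B>60)&(Z>.1),"knob")
S=np.load("scene0.npz");P2=S["P"];i=S["im"].astype(int)
k=(P2[...,0]>.38)&(P2[...,0]<.62)&(P2[...,1]>.0)&(P2[...,1]<.3)&(P2[...,2]>.08)&(P2[...,2]<.35)
q=P2[k&(P2[...,2]>.15)]
for z in np.arange(.15,.34,.02):
    t=q[abs(q[:,2]-z)<.01]; 
    if len(t): print("sc",round(z,2),len(t),np.round(np.percentile(t[:,:2],[2,98],axis=0).ravel(),3))
E
```

```text
gasket 517 c [ 468.  -130.4] size [153.2  61.3] long-axis deg from world x -24.7 z pct [8. 8. 8.]
cover 699 c [ 482.5 -357.1] size [147.5  55.9] long-axis deg from world x -30.1 z pct [12. 12. 12.]
312.0
housing top 347 c [ 626.1 -220. ] size [147.1  60.4] long-axis deg from world x 32.3 z pct [38. 38. 38.]
housing dark 823 c [ 622.9 -219.7] size [156.5  64.9] long-axis deg from world x 32.7 z pct [30. 30. 30.]
housing P 467 c [ 550.1 -105. ] size [359.4 149.5] long-axis deg from world x -56.9 z pct [ 4.2 35.7 42.6]
case inc rim 3069 c [512.5 140.7] size [207.4 165.3] long-axis deg from world x 3.1 z pct [86. 86. 86.]
rim pts [[0.412 0.059 0.079]
 [0.631 0.238 0.093]]
lid 1674 c [454.8 203.3] size [356.3 219.3] long-axis deg from world x 40.1 z pct [ 97.5 188.5 301.9]
0.1 343 [0.412 0.218 0.616 0.241]
0.13 267 [0.411 0.213 0.627 0.245]
0.16 254 [0.41  0.233 0.616 0.249]
0.19 277 [0.409 0.237 0.616 0.254]
0.22 37 [0.406 0.228 0.618 0.253]
0.25 492 [0.407 0.235 0.613 0.262]
0.28 37 [0.455 0.241 0.564 0.253]
0.31 205 [0.458 0.246 0.563 0.26 ]
knob 44 c [650.8 173.1] size [40.6 13.6] long-axis deg from world x 7.3 z pct [  2.  116.9 121.3]
sc 0.15 73 [0.41  0.235 0.619 0.251]
sc 0.17 136 [0.409 0.236 0.618 0.254]
sc 0.19 152 [0.409 0.24  0.618 0.257]
sc 0.21 150 [0.407 0.241 0.619 0.26 ]
sc 0.23 162 [0.409 0.245 0.617 0.263]
sc 0.25 344 [0.405 0.24  0.616 0.264]
sc 0.27 57 [0.458 0.241 0.57  0.26 ]
sc 0.29 60 [0.456 0.25  0.566 0.263]
sc 0.31 72 [0.461 0.249 0.563 0.263]
```

Gasket (468,-130) mm at -25°, cover (482,-357) mm at -30° and housing (625,-220) mm at 32.5° all have sizes matching the spec. The case centre is near (512,142) with yaw about 2.5°. First I go over the housing.

>>> drive_tool:
  fingers: [1, 1, 1, 1, 1, 1, 1, 1]
  xyz:
    - [1, 0.75, 0]
    - [1, 0.75, 0]
    - [1, 0.75, 0]
    - [1, 0.75, 0]
    - [1, 0.75, 0]
    - [1, 0.75, 0]
    - [1, 0.75, 0]
    - [1, 0.75, 0]
  turn: [0.25, 0.25, 0.25, 0.25, 0.25, 0.25, 0.25, 0.25]

```text
time: 0.77
tcp_pos: [0.4447, -0.369, 0.2446]
orientation: [0.959, 0.282, -0.0, -0.001]
wrist_force: [-1.2, 0.2, -0.7]
grip_width: 0.0854
grasp_force: 0.0
```

>>> drive_tool:
  fingers: [1, 1, 1, 1, 1, 1, 1, 1]
  xyz:
    - [0.91, 0.755, -0.4]
    - [0.91, 0.755, -0.4]
    - [0.91, 0.755, -0.4]
    - [0.91, 0.755, -0.4]
    - [0.91, 0.755, -0.4]
    - [0.91, 0.755, -0.4]
    - [0.91, 0.755, -0.4]
    - [0.91, 0.755, -0.4]
  turn: [0, 0, 0, 0, 0, 0, 0, 0]

```text
time: 1.43
tcp_pos: [0.6246, -0.2192, 0.1628]
orientation: [0.96, 0.281, -0.002, -0.001]
wrist_force: [0.2, -0.2, 1.1]
grip_width: 0.0852
grasp_force: 0.0
```

```bash
python3 - <<'E'
from h import *
o=robot.get_obs(); print(o["tcp_pos"],o["orientation"],o["time"],o["joint_positions"])
im,d,P=cloud("wrist"); save(im,"w1"); print((d==0).mean())
ok=(d>0);Z=P[...,2]
m=ok&(Z>.03)&(Z<.045)&(abs(P[...,0]-.625)<.13)&(abs(P[...,1]+.22)<.13)
rect(P,big(m),"top");rect(P,big(ok&(Z>.012)&(Z<.045)),"all")
E
```

```text
[ 0.62460157 -0.21923586  0.16284202] [ 0.95969876  0.28102274 -0.0017799  -0.00116137] 1.4333 [-4.67816899e-01  4.60032039e-01  1.38429113e+00 -7.65787336e-04
  1.30145554e+00  5.33464165e-01]
0.004043367346938775
top 7114 c [ 620.4 -224.8] size [168.4  65.2] long-axis deg from world x 30.9 z pct [24.7 36.9 38.2]
all 8343 c [ 620.5 -224.7] size [168.5  65.2] long-axis deg from world x 30.9 z pct [10.2 36.7 38.2]
```

View pics/w1.png

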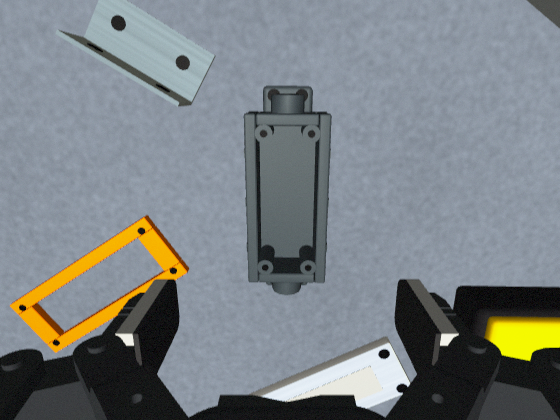

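Wrist view: the housing is upright at (287,198), square between the fingers and clear of the drill, bracket and gasket. I descend and grip.

>>> drive_tool:
  fingers: [1, 1, 1, 1, 1, 0, 0, 0]
  xyz:
    - [-0.015, -0.015, -0.2]
    - [-0.015, -0.015, -0.4]
    - [-0.015, -0.015, -0.58]
    - [-0.015, -0.015, -0.69]
    - [-0.015, -0.015, -0.715]
    - [-0.015, -0.015, -0.715]
    - [-0.015, -0.015, -0.715]
    - [-0.015, -0.015, -0.715]
  turn: [-0.03, -0.03, -0.03, -0.03, -0.03, -0.03, -0.03, -0.03]

```text
time: 2.15
tcp_pos: [0.6229, -0.2239, 0.0257]
orientation: [0.962, 0.272, 0.001, 0.0]
wrist_force: [-0.1, -0.1, -6.7]
grip_width: 0.0567
grasp_force: 69.1
```

>>> drive_tool:
  fingers: [0, 0, 0, 0, 0, 0, 0, 0]
  xyz:
    - [0, 0, 0]
    - [0, 0, 0]
    - [0, 0, 0]
    - [0, 0, 0]
    - [0, 0, 0.02]
    - [0, 0, 0.06]
    - [0, 0, 0.1]
    - [0, 0, 0.15]
  turn: [0, 0, 0, 0, 0, 0, 0, 0]

```text
time: 2.82
tcp_pos: [0.6212, -0.2224, 0.0515]
orientation: [0.962, 0.273, -0.001, -0.001]
wrist_force: [-0.6, -0.2, -7.4]
grip_width: 0.0571
grasp_force: 68.9
```

>>> drive_tool:
  fingers: [0, 0, 0, 0, 0, 0, 0, 0]
  xyz:
    - [0, 0, 0.15]
    - [-0.02, 0.05, 0.3]
    - [-0.06, 0.2, 0.45]
    - [-0.12, 0.35, 0.59]
    - [-0.2, 0.5, 0.59]
    - [-0.25, 0.7, 0.59]
    - [-0.275, 0.9, 0.59]
    - [-0.275, 0.9, 0.59]
  turn: [0, -0.2, -0.4, -0.6, -0.8, -0.96, -0.96, -0.96]

```text
time: 3.48
tcp_pos: [0.5645, -0.0348, 0.1704]
orientation: [1.0, 0.028, -0.001, -0.004]
wrist_force: [-1.3, -0.1, -8.9]
grip_width: 0.057
grasp_force: 69.2
```

```bash
python3 - <<'E'
from h import *
D=np.load("top0.npz");im=D["im"].astype(int);B=im[...,2]-im[...,0]
blue=(B>35).astype(float)
P0=plane("top",0);P1=plane("top",.086)
bg=cv2.GaussianBlur(B.astype(np.float32),(0,0),.8)
def fit(q):
    vx,vy,x,y=cv2.fitLine(np.array(q,np.float32)*1000,cv2.DIST_HUBER,0,.01,.01).ravel(); return np.round([x,y,np.degrees(np.arctan2(vy,vx))],2)
r=[];n=[];f=[]
for v in range(180,236): 
    u=np.where(bg[v,240:285]>35)[0].max()+240; r.append(P0[v,u,:2])
for u in range(215,258):
    c=np.where(bg[200:260,u]>35)[0].max()+200; n.append(P0[c,u,:2])
    c=np.where(bg[160:200,u]>35)[0].min()+160; f.append(P1[c,u,:2])
print("right",fit(r),"near",fit(n),"far",fit(f))
S=np.load("scene0.npz");P=S["P"];ok=S["d"]>0
for nm,P,ok in(("scene",P,ok),("top",D["P"],D["d"]>0)):
    q=P[ok&(P[...,2]>.08)&(P[...,2]<.092)&(P[...,0]>.38)&(P[...,0]<.63)&(P[...,1]>.03)&(P[...,1]<.2)]
    a=q[(q[:,1]<.09)&(q[:,0]>.43)&(q[:,0]<.6)][:,:2]; b=q[(q[:,0]>.58)&(q[:,1]>.09)][:,:2];c=q[(q[:,0]<.44)&(q[:,1]>.09)][:,:2]
    print(nm,len(a),fit(a),len(b),fit(b),len(c),fit(c) if len(c)>3 else "")
E
```

```text
right [526.37  66.15   3.73] near [414.24 151.12 -86.31] far [617.99 147.04 -86.11]
scene 75 [524.91  66.76   3.6 ] 61 [621.23 145.61 -84.3 ] 31 [418.02 115.2  -88.02]
top 73 [518.25  63.94   3.24] 73 [620.18 141.76 -85.77] 45 [415.21 143.7  -86.53]
```

Case yaw is 3.7° and its centre is (516,147) mm; the handle and knob positions agree with that within a few mm. I place the housing at case x of about -10 mm.

>>> drive_tool:
  fingers: [0, 0, 0, 0, 0, 0, 0, 0]
  xyz:
    - [-0.05, 0.18, 0]
    - [-0.1, 0.36, 0]
    - [-0.15, 0.54, 0]
    - [-0.2, 0.72, 0]
    - [-0.25, 0.87, 0]
    - [-0.25, 0.905, 0]
    - [-0.25, 0.905, 0]
    - [-0.25, 0.905, -0.05]
  turn: [0.02, 0.02, 0.02, 0.02, 0.02, 0.02, 0.02, 0.02]

```text
time: 4.15
tcp_pos: [0.5194, 0.1384, 0.1628]
orientation: [1.0, 0.031, 0.003, 0.0]
wrist_force: [1.9, 0.3, -7.2]
grip_width: 0.0569
grasp_force: 70.2
```

>>> drive_tool:
  fingers: [0, 0, 0, 0, 0, 0, 0, 0]
  xyz:
    - [0, 0, -0.12]
    - [0, 0, -0.24]
    - [0, 0, -0.36]
    - [0, 0, -0.48]
    - [0, 0, -0.56]
    - [0, 0, -0.61]
    - [0, 0, -0.62]
    - [0, 0, -0.62]
  turn: [0, 0, 0, 0, 0, 0, 0, 0]

```text
time: 4.82
tcp_pos: [0.5179, 0.1371, 0.036]
orientation: [1.0, 0.029, 0.0, 0.0]
wrist_force: [0.1, -0.0, -7.0]
grip_width: 0.057
grasp_force: 70.9
```

>>> drive_tool:
  fingers: [0, 0, 0, 0, 0, 0, 0, 0]
  xyz:
    - [0, 0, -0.005]
    - [0, 0, -0.01]
    - [0, 0, -0.015]
    - [0, 0, -0.02]
    - [0, 0, -0.02]
    - [0, 0, -0.02]
    - [0, 0, -0.02]
    - [0, 0, -0.02]
  turn: [0, 0, 0, 0, 0, 0, 0, 0]

```text
time: 5.48
tcp_pos: [0.5186, 0.1378, 0.0349]
orientation: [1.0, 0.03, 0.001, 0.0]
wrist_force: [-3.6, -2.8, 5.3]
grip_width: 0.0566
grasp_force: 72.6
```

>>> drive_tool:
  fingers: [1, 1, 1, 1, 1, 1, 1, 1]
  xyz:
    - [0, 0, 0.01]
    - [0, 0, 0.01]
    - [0, 0, 0.01]
    - [0, 0, 0.01]
    - [0, 0, 0.15]
    - [0, 0, 0.35]
    - [0, 0, 0.55]
    - [0, 0, 0.75]
  turn: [0, 0, 0, 0, 0, 0, 0, 0]

```text
time: 6.15
tcp_pos: [0.5176, 0.1383, 0.1846]
orientation: [1.0, 0.03, 0.001, -0.0]
wrist_force: [1.9, -0.1, 0.4]
grip_width: 0.0851
grasp_force: 0.0
```

```bash
python3 - <<'E'
from h import *
o=robot.get_obs(); print(o["tcp_pos"],o["time"],o["wrist_force"])
im,d,P=cloud("wrist"); save(im,"w2")
ok=(d>0);Z=P[...,2]
a=np.radians(3.7);ex=np.array([-np.sin(a),np.cos(a)]);ey=np.array([-np.cos(a),-np.sin(a)])
q=P[...,:2]-np.array([.516,.147]);xc=q@ex;yc=q@ey
m=ok&(Z>.04)&(Z<.056)&(abs(xc)<.07)&(abs(yc)<.095)
rect(P,big(m),"top");rect(np.dstack([xc,yc,Z]),big(m),"case frame")
rect(P,big(ok&(Z>.02)&(Z<.056)&(abs(xc)<.07)&(abs(yc)<.095)),"all")
E
```

```text
[0.51762252 0.13829682 0.18462847] 6.15 [ 1.88440493 -0.09031755  0.39246472]
top 6640 c [517.7 135.5] size [166.3  65.4] long-axis deg from world x 2.4 z pct [33.2 46.9 48.3]
case frame 6640 c [-11.6  -0.9] size [166.3  65.4] long-axis deg from world x 88.7 z pct [33.2 46.9 48.3]
all 7816 c [519.2 135.5] size [169.3  65.4] long-axis deg from world x 2.4 z pct [18.7 46.7 48.2]
```

View pics/w2.png

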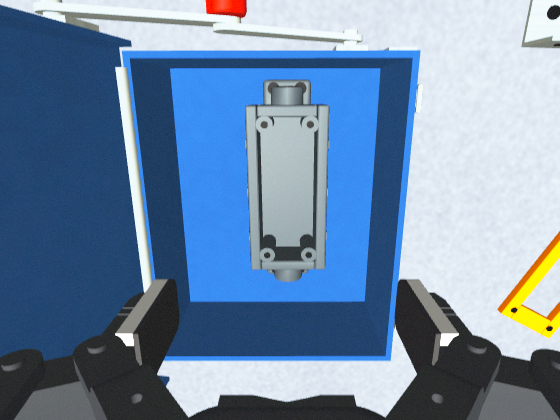

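Housing lies flat in the case at (285,185) in the wrist view, top at 48 mm as it should be. Next the cover; I check the drill clearance first.

```bash
python3 - <<'E'
from h import *
D=np.load("top0.npz");P=D["P"];ok=D["d"]>0
S=np.load("scene0.npz")
for P,ok in((D["P"],ok),(S["P"],S["d"]>0)):
  q=P[ok&(P[...,2]>.02)&(P[...,0]>.38)&(P[...,1]<-.25)&(P[...,1]>-.6)&(P[...,0]<.75)]
  for z in(.03,.08,.13,.18,.21):
    t=q[abs(q[:,2]-z)<.025][:,:2]
    if len(t): 
        d=np.linalg.norm(t-[.4825,-.357],axis=1);print(z,len(t),np.round(t.min(0),3),np.round(t.max(0),3),"near",np.round(np.percentile(d,1),3),t[np.argsort(d)[len(d)//100]])
E
```

```text
0.03 802 [ 0.477 -0.6  ] [ 0.75 -0.25] near 0.118 [ 0.57998122 -0.42414363]
0.08 635 [ 0.47 -0.6 ] [ 0.75  -0.395] near 0.133 [ 0.59397379 -0.42877954]
0.13 377 [ 0.474 -0.6  ] [ 0.618 -0.404] near 0.232 [ 0.56184876 -0.57424473]
0.18 1470 [ 0.474 -0.6  ] [ 0.723 -0.394] near 0.126 [ 0.59444175 -0.41498417]
0.21 1481 [ 0.479 -0.6  ] [ 0.718 -0.395] near 0.129 [ 0.59764578 -0.41497065]
0.03 708 [ 0.511 -0.598] [ 0.75 -0.25] near 0.12 [ 0.5892418  -0.41254043]
0.08 533 [ 0.471 -0.6  ] [ 0.75  -0.395] near 0.133 [ 0.59982717 -0.42001167]
0.13 294 [ 0.455 -0.6  ] [ 0.682 -0.398] near 0.164 [ 0.62072426 -0.39821156]
0.18 1097 [ 0.462 -0.6  ] [ 0.723 -0.389] near 0.127 [ 0.59838217 -0.40955949]
0.21 674 [ 0.462 -0.6  ] [ 0.714 -0.391] near 0.132 [ 0.60324658 -0.40843461]
```

>>> drive_tool:
  fingers: [1, 1, 1, 1, 1, 1, 1, 1]
  xyz:
    - [0, -0.2, 0.2]
    - [0, -0.4, 0.3]
    - [0, -0.6, 0.4]
    - [0, -0.8, 0.4]
    - [0, -1, 0.4]
    - [0, -1, 0.4]
    - [0, -1, 0.4]
    - [0, -1, 0.4]
  turn: [0, -0.2, -0.4, -0.6, -0.8, -0.9, -0.9, -0.9]

```text
time: 6.87
tcp_pos: [0.5178, -0.0628, 0.263]
orientation: [0.979, -0.205, 0.001, -0.0]
wrist_force: [-0.6, -0.1, 0.1]
grip_width: 0.0856
grasp_force: 0.0
```

>>> drive_tool:
  fingers: [1, 1, 1, 1, 1, 1, 1, 1]
  xyz:
    - [0, -0.2, 0]
    - [0, -0.4, 0]
    - [0, -0.6, 0]
    - [0, -0.8, 0]
    - [-0.1, -0.97, 0]
    - [-0.17, -0.97, 0]
    - [-0.175, -0.97, 0]
    - [-0.175, -0.97, 0]
  turn: [-0.21, -0.21, -0.21, -0.21, -0.21, -0.21, -0.21, -0.21]

```text
time: 7.53
tcp_pos: [0.4825, -0.2549, 0.2622]
orientation: [0.966, -0.257, 0.0, -0.001]
wrist_force: [0.4, 0.3, -0.3]
grip_width: 0.0854
grasp_force: 0.0
```

>>> drive_tool:
  fingers: [0.75, 0.75, 0.75, 0.75, 0.75, 0.75, 0.75, 0.75]
  xyz:
    - [0, -0.2, -0.1]
    - [0, -0.35, -0.25]
    - [0, -0.5, -0.4]
    - [0, -0.505, -0.55]
    - [0, -0.505, -0.66]
    - [0, -0.505, -0.66]
    - [0, -0.505, -0.66]
    - [0, -0.505, -0.66]
  turn: [0, 0, 0, 0, 0, 0, 0, 0]

```text
time: 8.2
tcp_pos: [0.4842, -0.3564, 0.132]
orientation: [0.967, -0.256, 0.001, 0.001]
wrist_force: [-0.0, -0.6, 0.9]
grip_width: 0.064
grasp_force: 0.0
```

```bash
python3 - <<'E'
from h import *
o=robot.get_obs(); t=o["tcp_pos"];print(t,o["orientation"],o["time"],o["grip_width"])
im,d,P=cloud("wrist"); save(im,"w3"); np.savez("w3.npz",im=im,d=d,P=P)
ok=(d>0);Z=P[...,2]
r=np.linalg.norm(P[...,:2]-t[:2],axis=-1)
q=P[ok&(r<.075)&(Z>t[2]-.03)]; dz=q[:,2]-t[2]
print("finger",len(q),np.round(np.percentile(dz,[0.5,1,2,5,10,50]),4))
R,G,B=[im[...,i].astype(int) for i in range(3)]
m=big(ok&(Z>.006)&(Z<.02)&(r<.12))
rect(P,m,"cover");q=P[m];print(q.mean(0))
E
```

```text
[ 0.48420714 -0.356441    0.13199326] [ 9.66546016e-01 -2.56489050e-01  1.35487385e-03  5.75270066e-04] 8.2 0.06397457413766756
finger 38996 [-0.0051 -0.0029  0.0004  0.0082  0.0188  0.048 ]
cover 16984 c [ 481.  -352.8] size [160.5  59.2] long-axis deg from world x -30.0 z pct [10.1 11.4 12.6]
[ 0.4899754  -0.3564109   0.01136667]
```

View pics/w3.png

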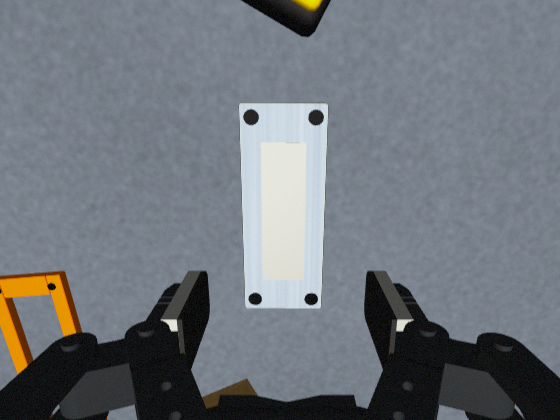

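Wrist view: the cover is square and centred at (284,205) between the fingers. The fingertips at this opening stand about 5 to 6 mm ahead of the TCP, so I grip with the TCP at about 9 mm.

>>> drive_tool:
  fingers: [0.95, 0.95, 0.95, 0.95, 0.95, 0.95, 0.95, 0.95]
  xyz:
    - [0, 0, -0.1]
    - [0, 0, -0.25]
    - [0, 0, -0.4]
    - [0, 0, -0.52]
    - [0, 0, -0.59]
    - [0, 0, -0.605]
    - [0, 0, -0.605]
    - [0, 0, -0.605]
  turn: [0, 0, 0, 0, 0, 0, 0, 0]

```text
time: 8.92
tcp_pos: [0.4838, -0.3582, 0.0115]
orientation: [0.966, -0.258, 0.002, 0.001]
wrist_force: [0.2, 0.3, 0.3]
grip_width: 0.0815
grasp_force: 0.0
```

>>> drive_tool:
  fingers: [0, 0, 0, 0, 0, 0, 0, 0]
  xyz:
    - [0, 0, 0]
    - [0, 0, 0]
    - [0, 0, 0]
    - [0, 0, 0]
    - [0, 0, 0]
    - [0, 0, 0]
    - [0, 0, 0]
    - [0, 0, 0]
  turn: [0, 0, 0, 0, 0, 0, 0, 0]

```text
time: 9.58
tcp_pos: [0.484, -0.3582, 0.012]
orientation: [0.966, -0.258, 0.002, 0.001]
wrist_force: [0.5, 0.9, 6.1]
grip_width: 0.0564
grasp_force: 65.8
```

>>> drive_tool:
  fingers: [0, 0, 0, 0, 0, 0, 0, 0]
  xyz:
    - [0, 0, 0.02]
    - [0, 0, 0.06]
    - [0, 0, 0.1]
    - [0, 0, 0.2]
    - [0, 0, 0.3]
    - [0, 0, 0.4]
    - [0, 0, 0.5]
    - [0, 0, 0.6]
  turn: [0, 0, 0, 0, 0, 0, 0, 0]

```text
time: 10.25
tcp_pos: [0.4819, -0.3569, 0.1307]
orientation: [0.966, -0.258, -0.0, 0.0]
wrist_force: [0.2, 0.1, -2.6]
grip_width: 0.0565
grasp_force: 64.8
```

>>> drive_tool:
  fingers: [0, 0, 0, 0, 0, 0, 0, 0]
  xyz:
    - [0, 0.1, 0.1]
    - [0, 0.28, 0.2]
    - [0, 0.46, 0.3]
    - [0, 0.64, 0.3]
    - [0, 0.82, 0.3]
    - [0, 1, 0.3]
    - [0, 1, 0.3]
    - [0, 1, 0.3]
  turn: [0.1, 0.2, 0.3, 0.4, 0.5, 0.6, 0.6, 0.6]

```text
time: 10.92
tcp_pos: [0.4818, -0.1551, 0.1897]
orientation: [0.995, -0.102, 0.0, 0.0]
wrist_force: [0.0, 0.3, -1.9]
grip_width: 0.0564
grasp_force: 65.0
```

>>> drive_tool:
  fingers: [0, 0, 0, 0, 0, 0, 0, 0]
  xyz:
    - [0.03, 0.18, 0]
    - [0.06, 0.36, 0]
    - [0.09, 0.54, 0]
    - [0.12, 0.72, 0]
    - [0.15, 0.88, 0]
    - [0.18, 1, 0]
    - [0.18, 1, 0]
    - [0.18, 1, 0]
  turn: [0.1, 0.2, 0.3, 0.4, 0.5, 0.5, 0.5, 0.5]

```text
time: 11.58
tcp_pos: [0.5188, 0.043, 0.1895]
orientation: [1.0, 0.028, 0.0, 0.0]
wrist_force: [-0.7, -0.5, -2.0]
grip_width: 0.0563
grasp_force: 65.2
```

>>> drive_tool:
  fingers: [0, 0, 0, 0, 0, 0, 0, 0]
  xyz:
    - [0, 0.15, 0]
    - [0, 0.3, 0]
    - [0, 0.43, 0]
    - [0, 0.47, 0]
    - [0, 0.47, -0.1]
    - [0, 0.47, -0.22]
    - [0, 0.47, -0.34]
    - [0, 0.47, -0.44]
  turn: [0, 0, 0, 0, 0, 0, 0, 0]

```text
time: 12.25
tcp_pos: [0.5182, 0.1348, 0.1]
orientation: [1.0, 0.026, -0.0, 0.001]
wrist_force: [-0.5, 0.3, -1.9]
grip_width: 0.0558
grasp_force: 65.3
```

```bash
python3 - <<'E'
from h import *
o=robot.get_obs(); print(o["tcp_pos"],o["orientation"],o["time"],o["wrist_force"])
E
```

```text
[0.51822062 0.13481458 0.0999569 ] [ 9.99654980e-01  2.62564170e-02 -3.72348583e-04  6.19371805e-04] 12.25 [-0.4795506   0.27025959 -1.85845415]
```

>>> drive_tool:
  fingers: [0, 0, 0, 0, 0, 0, 0, 0]
  xyz:
    - [0, 0.005, -0.05]
    - [0, 0.005, -0.1]
    - [0, 0.005, -0.14]
    - [0, 0.005, -0.17]
    - [0, 0.005, -0.185]
    - [0, 0.005, -0.195]
    - [0, 0.005, -0.2]
    - [0, 0.005, -0.2]
  turn: [0, 0, 0, 0, 0, 0, 0, 0]

```text
time: 12.92
tcp_pos: [0.5186, 0.1381, 0.0617]
orientation: [1.0, 0.027, 0.0, -0.0]
wrist_force: [0.6, -0.1, -3.3]
grip_width: 0.056
grasp_force: 65.3
```

>>> drive_tool:
  fingers: [0, 0, 0, 0, 0, 0, 0, 0]
  xyz:
    - [0, 0, -0.005]
    - [0, 0, -0.01]
    - [0, 0, -0.015]
    - [0, 0, -0.02]
    - [0, 0, -0.02]
    - [0, 0, -0.02]
    - [0, 0, -0.02]
    - [0, 0, -0.02]
  turn: [0, 0, 0, 0, 0, 0, 0, 0]

```text
time: 13.58
tcp_pos: [0.5188, 0.1381, 0.06]
orientation: [1.0, 0.027, 0.0, 0.0]
wrist_force: [-5.9, -2.1, 12.3]
grip_width: 0.0562
grasp_force: 67.0
```

Contact at the expected height (0.060). Release and rise.

>>> drive_tool:
  fingers: [1, 1, 1, 1, 1, 1, 1, 1]
  xyz:
    - [0, 0, 0.01]
    - [0, 0, 0.015]
    - [0, 0, 0.015]
    - [0, 0, 0.015]
    - [0, 0, 0.15]
    - [0, 0, 0.3]
    - [0, 0, 0.45]
    - [0, 0, 0.6]
  turn: [0, 0, 0, 0, 0, 0, 0, 0]

```text
time: 14.25
tcp_pos: [0.5178, 0.1379, 0.178]
orientation: [1.0, 0.027, -0.001, 0.0]
wrist_force: [1.0, 0.2, 0.5]
grip_width: 0.0854
grasp_force: 0.0
```

```bash
cat >> h.py <<'E'
def stack(zmin,zmax):
    im,d,P=cloud("wrist")
    a=np.radians(3.7);ex=np.array([-np.sin(a),np.cos(a)]);ey=np.array([-np.cos(a),-np.sin(a)])
    q=P[...,:2]-np.array([.516,.147]);xc=q@ex;yc=q@ey;Z=P[...,2]
    m=(d>0)&(Z>zmin)&(Z<zmax)&(abs(xc)<.07)&(abs(yc)<.098)
    m=big(m); rect(P,m,"stack"); q=P[m]; A=np.c_[q[:,:2],np.ones(len(q))]; print("tilt",np.linalg.lstsq(A,q[:,2],rcond=None)[0][:2])
    return im
E
python3 - <<'E'
from h import *
o=robot.get_obs(); print(o["tcp_pos"],o["wrist_force"],o["time"])
im=stack(.053,.068); save(im,"w4")
E
```

```text
[0.51777554 0.1379144  0.17795162] [1.01253729 0.17759497 0.45506452] 14.25
stack 17237 c [504.6 135.2] size [179.6  66.8] long-axis deg from world x 2.8 z pct [58.1 59.4 60.6]
tilt [-0.0013724   0.00012429]
```

View pics/w4.png

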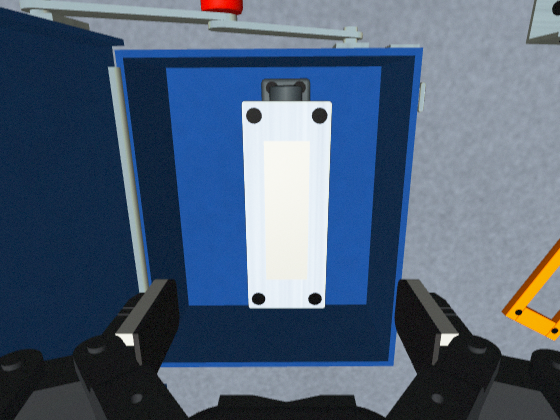

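```bash
python3 - <<'E'
from h import *
P=plane("wrist",.06); 
for px in((101,287),(308,287)): print("cover",P[px[0],px[1]])
# holes centroid
pts=[(115,254),(115,320),(298,259),(298,315)]
h=np.array([P[a] for a in pts]);print("holes mean",h.mean(0))
# w2 taken with TCP z .1846 vs .178 now: shift the plane
dz=.1846-.178
P=plane("wrist",.048-dz); print("body",P[104,287],P[270,287])
P=plane("wrist",.03-dz); print("foot far",P[80,287]); P=plane("wrist",.029-dz); print("hub near",P[281,287])
E
```

```text
cover [0.59730294 0.14263174 0.06      ]
cover [0.44501038 0.13434568 0.06      ]
holes mean [0.52104701 0.13848397 0.06      ]
body [0.59530834 0.14251221 0.0414    ] [0.46813935 0.13559309 0.0414    ]
foot far [0.61209564 0.14341493 0.0234    ]
hub near [0.44878755 0.13452894 0.0224    ]
```

Cover is flat with its top at 60 mm, about 10 mm from the housing centre along the long axis. Now the gasket.

>>> drive_tool:
  fingers: [1, 1, 1, 1, 1, 1, 1, 1]
  xyz:
    - [0, -0.15, 0]
    - [0, -0.33, 0]
    - [-0.05, -0.5, 0]
    - [-0.1, -0.67, 0]
    - [-0.15, -0.85, 0]
    - [-0.2, -1, 0]
    - [-0.25, -1, 0]
    - [-0.25, -1, 0]
  turn: [-0.1, -0.3, -0.5, -0.7, -0.9, -0.93, -0.93, -0.93]

```text
time: 14.97
tcp_pos: [0.4665, -0.063, 0.1766]
orientation: [0.976, -0.216, -0.001, -0.0]
wrist_force: [-0.1, 0.5, -0.3]
grip_width: 0.0854
grasp_force: 0.0
```

>>> drive_tool:
  fingers: [0.95, 0.95, 0.95, 0.95, 0.95, 0.95, 0.95, 0.95]
  xyz:
    - [0, -0.15, 0]
    - [0, -0.34, 0]
    - [0, -0.34, -0.1]
    - [0, -0.34, -0.2]
    - [0, -0.34, -0.235]
    - [0, -0.34, -0.235]
    - [0, -0.34, -0.235]
    - [0, -0.34, -0.235]
  turn: [0, 0, 0, 0, 0, 0, 0, 0]

```text
time: 15.63
tcp_pos: [0.4692, -0.1295, 0.1312]
orientation: [0.977, -0.214, 0.001, 0.0]
wrist_force: [0.0, 0.0, -0.1]
grip_width: 0.0811
grasp_force: 0.0
```

```bash
python3 - <<'E'
from h import *
o=robot.get_obs(); t=o["tcp_pos"];print(t,o["orientation"],o["time"],o["grip_width"])
im,d,P=cloud("wrist"); save(im,"w5")
R,G,B=[im[...,i].astype(int) for i in range(3)]
m=big((R-B>70)); rect(plane("wrist",.008),m,"gasket"); v,u=np.where(m); print(u.min(),u.max(),v.min(),v.max())
E
```

```text
[ 0.46921723 -0.1295091   0.13117162] [ 9.76890564e-01 -2.13738444e-01  8.30106815e-04  1.19041082e-04] 15.6333 0.08112489126444698
gasket 8687 c [ 468.8 -126.4] size [148.9  57.8] long-axis deg from world x -24.8 z pct [8. 8. 8.]
238 326 102 305
```

>>> drive_tool:
  fingers: [0.95, 0.95, 0.95, 0.95, 0.95, 0.95, 0, 0]
  xyz:
    - [0, 0.01, -0.1]
    - [0, 0.01, -0.25]
    - [0, 0.01, -0.4]
    - [0, 0.01, -0.52]
    - [0, 0.01, -0.59]
    - [0, 0.01, -0.605]
    - [0, 0.01, -0.605]
    - [0, 0.01, -0.605]
  turn: [0, 0, 0, 0, 0, 0, 0, 0]

```text
time: 16.35
tcp_pos: [0.4696, -0.1284, 0.0106]
orientation: [0.977, -0.214, 0.001, 0.0]
wrist_force: [0.4, 1.2, 1.8]
grip_width: 0.059
grasp_force: 0.7
```

>>> drive_tool:
  fingers: [0, 0, 0, 0, 0, 0, 0, 0]
  xyz:
    - [0, 0, 0]
    - [0, 0, 0]
    - [0, 0, 0]
    - [0, 0, 0]
    - [0, 0, 0]
    - [0, 0, 0.02]
    - [0, 0, 0.08]
    - [0, 0, 0.15]
  turn: [0, 0, 0, 0, 0, 0, 0, 0]

```text
time: 17.02
tcp_pos: [0.4671, -0.1275, 0.0391]
orientation: [0.977, -0.215, -0.001, -0.0]
wrist_force: [-0.5, -0.5, -0.2]
grip_width: 0.056
grasp_force: 63.6
```

```bash
python3 - <<'E'
from h import *
o=robot.get_obs(); t=o["tcp_pos"];print(t,o["orientation"],o["wrist_force"])
im,d,P=cloud("wrist")
R,G,B=[im[...,i].astype(int) for i in range(3)]
m=big((R-B>70)); rect(plane("wrist",t[2]),m,"gasket"); rect(P,m&(d>0),"gasketP")
E
```

```text
[ 0.46711391 -0.12753378  0.03910579] [ 9.76718487e-01 -2.14521322e-01 -1.23549821e-03 -2.69196744e-04] [-0.4648897  -0.53996222 -0.24016274]
gasket 21639 c [ 481.4 -134. ] size [121.1  57.2] long-axis deg from world x -24.8 z pct [39.1 39.1 39.1]
gasketP 21551 c [ 463.3 -130.1] size [157.6  66. ] long-axis deg from world x -24.8 z pct [33.1 34.8 36. ]
```

>>> drive_tool:
  fingers: [0, 0, 0, 0, 0, 0, 0, 0]
  xyz:
    - [0, 0, 0.18]
    - [0.03, 0.1, 0.36]
    - [0.06, 0.25, 0.52]
    - [0.1, 0.4, 0.68]
    - [0.15, 0.58, 0.7]
    - [0.2, 0.76, 0.7]
    - [0.265, 0.93, 0.7]
    - [0.265, 1, 0.7]
  turn: [0, 0.2, 0.4, 0.6, 0.8, 0.93, 0.93, 0.93]

```text
time: 17.73
tcp_pos: [0.5229, 0.0758, 0.1802]
orientation: [1.0, 0.029, 0.002, -0.001]
wrist_force: [0.7, -0.6, -1.0]
grip_width: 0.056
grasp_force: 64.2
```

>>> drive_tool:
  fingers: [0, 0, 0, 0, 0, 0, 0, 0]
  xyz:
    - [0, 0.15, 0]
    - [0, 0.28, 0]
    - [0, 0.333, 0]
    - [0, 0.333, -0.08]
    - [0, 0.333, -0.18]
    - [0, 0.333, -0.28]
    - [0, 0.333, -0.36]
    - [0, 0.333, -0.42]
  turn: [0, 0, 0, 0, 0, 0, 0, 0]

```text
time: 18.4
tcp_pos: [0.5201, 0.138, 0.0934]
orientation: [1.0, 0.027, -0.001, 0.0]
wrist_force: [-0.3, 0.2, -0.2]
grip_width: 0.0558
grasp_force: 64.2
```

>>> drive_tool:
  fingers: [0, 0, 0, 0, 0, 0, 0, 0]
  xyz:
    - [0, 0, -0.03]
    - [0, 0, -0.055]
    - [0, 0, -0.075]
    - [0, 0, -0.085]
    - [0, 0, -0.095]
    - [0, 0, -0.105]
    - [0, 0, -0.11]
    - [0, 0, -0.11]
  turn: [0, 0, 0, 0, 0, 0, 0, 0]

```text
time: 19.07
tcp_pos: [0.5214, 0.1386, 0.0734]
orientation: [1.0, 0.027, 0.0, -0.0]
wrist_force: [-0.8, -0.2, 0.1]
grip_width: 0.056
grasp_force: 64.2
```

>>> drive_tool:
  fingers: [0, 0, 0, 0, 0, 0, 0, 0]
  xyz:
    - [0, 0, -0.005]
    - [0, 0, -0.01]
    - [0, 0, -0.015]
    - [0, 0, -0.015]
    - [0, 0, -0.015]
    - [0, 0, -0.015]
    - [0, 0, -0.015]
    - [0, 0, -0.015]
  turn: [0, 0, 0, 0, 0, 0, 0, 0]

```text
time: 19.73
tcp_pos: [0.5215, 0.1386, 0.0713]
orientation: [1.0, 0.027, 0.0, 0.0]
wrist_force: [-2.7, -0.7, 5.6]
grip_width: 0.0558
grasp_force: 64.8
```

>>> drive_tool:
  fingers: [1, 1, 1, 1, 1, 1, 1, 1]
  xyz:
    - [0, 0, 0.01]
    - [0, 0, 0.01]
    - [0, 0, 0.01]
    - [0, 0, 0.01]
    - [0, 0, 0.1]
    - [0, 0, 0.25]
    - [0, 0, 0.4]
    - [0, 0, 0.55]
  turn: [0, 0, 0, 0, 0, 0, 0, 0]

```text
time: 20.4
tcp_pos: [0.5206, 0.1385, 0.1808]
orientation: [1.0, 0.027, -0.001, 0.0]
wrist_force: [1.6, -0.3, -0.4]
grip_width: 0.0851
grasp_force: 0.0
```

```bash
python3 - <<'E'
from h import *
o=robot.get_obs(); t=o["tcp_pos"];print(t,o["orientation"],o["wrist_force"])
im,d,P=cloud("wrist"); save(im,"w6")
R,G,B=[im[...,i].astype(int) for i in range(3)]
m=big((R-B>70)&(R-G>30)&(G>60)); rect(plane("wrist",.068),m,"gasket"); 
q=P[m&(d>0)];q=q[(q[:,2]>.06)&(q[:,2]<.08)]; A=np.c_[q[:,:2],np.ones(len(q))]; print("tilt",np.linalg.lstsq(A,q[:,2],rcond=None)[0][:2],np.median(q[:,2]))
k=(R-G>80)&(R-B>80)&(G<60)&(d>0); v,u=np.where(k); print("knob px",len(u),u.min(),u.max(),v.min(),v.max()); rect(P,k,"knob")
im,d,P=cloud("scene"); R,G,B=[im[...,i].astype(int) for i in range(3)]
k=(R-G>80)&(R-B>80)&(G<60)&(d>0)&(P[...,0]>.6)&(P[...,0]<.7)&(P[...,2]>.09); rect(P,k,"knob scene")
E
```

```text
[0.52064738 0.13848065 0.18081304] [ 9.99628377e-01  2.72482826e-02 -7.96300796e-04  6.30948188e-05] [ 1.61659197 -0.27009012 -0.37250814]
gasket 5000 c [523.8 138.8] size [153.1  59.3] long-axis deg from world x 3.0 z pct [68. 68. 68.]
tilt [-0.00206624  0.00033909] 0.06717445260926373
knob px 767 203 300 0 291
knob 799 c [625.2 169.4] size [74.7 20.3] long-axis deg from world x 28.0 z pct [108.1 115.3 117.7]
knob scene 41 c [623.4 176. ] size [67.5 14.9] long-axis deg from world x 11.2 z pct [ 85.4 115.4 119.2]
```

View pics/w6.png

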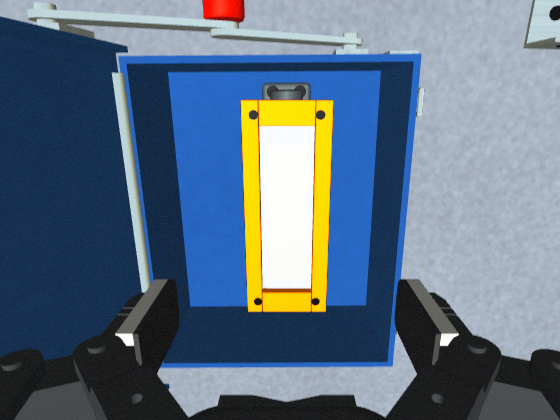

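Gasket is flat (top about 67 mm) and square at (286,205). Next I close the fingers and go over the red knob, which sits at (224,8) in the image, geometrically (645,177,108) mm.

>>> drive_tool:
  fingers: [0, 0, 0, 0, 0, 0, 0, 0]
  xyz:
    - [0.1, 0.02, 0]
    - [0.28, 0.06, 0]
    - [0.46, 0.1, 0]
    - [0.6, 0.15, 0]
    - [0.645, 0.17, 0]
    - [0.645, 0.17, -0.05]
    - [0.645, 0.17, -0.1]
    - [0.645, 0.17, -0.15]
  turn: [0, 0, 0, 0, 0, 0, 0, 0]

```text
time: 21.17
tcp_pos: [0.6484, 0.1722, 0.1477]
orientation: [1.0, 0.027, -0.002, 0.0]
wrist_force: [-0.6, -0.3, -0.3]
grip_width: 0.0001
grasp_force: 0.0
```

```bash
python3 - <<'E'
from h import *
o=robot.get_obs(); t=o["tcp_pos"];print(t,o["orientation"],o["wrist_force"],o["grip_width"])
im,d,P=cloud("wrist"); save(im,"w7")
R,G,B=[im[...,i].astype(int) for i in range(3)]
k=big((R-G>70)&(R-B>70)&(G<70)&(d>0)&(P[...,0]>.6)&(P[...,0]<.7)&(P[...,2]>.09)); v,u=np.where(k); print("knob px",len(u),u.min(),u.max(),v.min(),v.max()); rect(P,k,"knob")
E
```

```text
[0.64838549 0.17223002 0.14774483] [ 9.99626314e-01  2.72769640e-02 -1.77153904e-03  2.46162406e-04] [-0.63106474 -0.33185897 -0.31455707] 5.7089173388507e-05
knob px 1066 259 298 239 276
knob 1064 c [670. 179.] size [108.2  20. ] long-axis deg from world x 8.1 z pct [106.1 114.7 137.9]
```

View pics/w7.png

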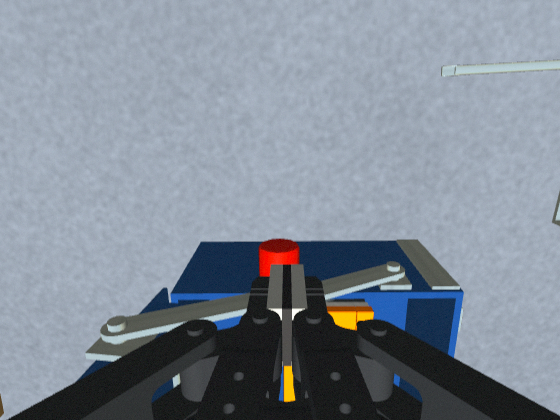

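Wrist view: the shut fingers stand right over the red knob at (279,258), about 4 mm off towards the robot's right, as planned. I push down following the arc.

>>> drive_tool:
  fingers: [0, 0, 0, 0, 0, 0, 0, 0]
  xyz:
    - [0, 0, -0.03]
    - [0, 0, -0.06]
    - [0, 0, -0.09]
    - [0, 0.005, -0.105]
    - [0, 0.01, -0.12]
    - [0, 0.015, -0.135]
    - [0, 0.02, -0.15]
    - [0, 0.02, -0.15]
  turn: [0, 0, 0, 0, 0, 0, 0, 0]

```text
time: 21.88
tcp_pos: [0.6504, 0.1775, 0.1203]
orientation: [1.0, 0.028, 0.0, -0.0]
wrist_force: [-1.3, 1.7, 1.8]
grip_width: -0.0002
grasp_force: 0.9
```

>>> drive_tool:
  fingers: [0, 0, 0, 0, 0, 0, 0, 0]
  xyz:
    - [0, 0.002, -0.01]
    - [0, 0.005, -0.02]
    - [0, 0.008, -0.03]
    - [0, 0.012, -0.04]
    - [0, 0.015, -0.05]
    - [0, 0.015, -0.06]
    - [0, 0.015, -0.06]
    - [0, 0.015, -0.06]
  turn: [0, 0, 0, 0, 0, 0, 0, 0]

```text
time: 22.55
tcp_pos: [0.6508, 0.1796, 0.1085]
orientation: [1.0, 0.027, 0.001, 0.0]
wrist_force: [-0.2, 2.2, 3.2]
grip_width: -0.0003
grasp_force: 1.4
```

```bash
python3 - <<'E'
from h import *
im,d,P=cloud("scene"); save(im,"s1")
R,G,B=[im[...,i].astype(int) for i in range(3)]
k=(R-G>70)&(R-B>70)&(G<70)&(d>0)&(P[...,0]>.6)&(P[...,0]<.7)&(P[...,1]>.1)&(P[...,2]>.05);rect(P,k,"knob")
q=P[(d>0)&(P[...,0]>.42)&(P[...,0]<.61)&(P[...,1]>.15)&(P[...,1]<.3)&(P[...,2]>.12)&(P[...,2]<.34)]
for z in np.arange(.15,.33,.03):
    t=q[abs(q[:,2]-z)<.012]
    if len(t): print(round(z,2),len(t),np.round(np.percentile(t[:,1],[3,50,97]),3))
E
```

```text
knob 35 c [634.2 185.8] size [47.8 15.9] long-axis deg from world x 11.6 z pct [57.5 87.5 93.5]
0.15 172 [0.23  0.236 0.241]
0.18 162 [0.229 0.235 0.241]
0.21 177 [0.229 0.234 0.24 ]
0.24 187 [0.227 0.234 0.24 ]
0.27 103 [0.213 0.225 0.236]
0.3 120 [0.217 0.224 0.23 ]
```

The knob is down about 25 mm and the lid has come 8 to 10° forward, so the stay is broken. I lift off and go above the handle, clearing the lid.

>>> drive_tool:
  fingers: [0, 0, 0, 0, 0, 0, 0, 0]
  xyz:
    - [0, -0.01, 0.05]
    - [0, -0.05, 0.15]
    - [0, -0.1, 0.3]
    - [0, -0.15, 0.48]
    - [0, -0.15, 0.66]
    - [0, -0.15, 0.84]
    - [0, -0.15, 1]
    - [0, -0.15, 1]
  turn: [0, 0, 0, 0, 0, 0, 0, 0]

```text
time: 23.27
tcp_pos: [0.6539, 0.1486, 0.3186]
orientation: [1.0, 0.027, 0.008, 0.0]
wrist_force: [0.5, -0.4, 1.2]
grip_width: 0.0
grasp_force: 0.0
```

>>> drive_tool:
  fingers: [0, 0, 0, 0.9, 0.9, 0.9, 0.9, 0.9]
  xyz:
    - [0, 0, 0.15]
    - [-0.05, 0, 0.25]
    - [-0.2, 0.1, 0.25]
    - [-0.35, 0.2, 0.25]
    - [-0.5, 0.3, 0.25]
    - [-0.65, 0.3625, 0.25]
    - [-0.695, 0.3625, 0.25]
    - [-0.695, 0.3625, 0.25]
  turn: [0, 0, 0, 0, 0, 0, 0.02, 0.02]

```text
time: 23.93
tcp_pos: [0.5094, 0.222, 0.3587]
orientation: [0.999, 0.034, 0.0, 0.001]
wrist_force: [1.1, 0.7, 0.3]
grip_width: 0.0606
grasp_force: 0.0
```

```bash
python3 - <<'E'
from h import *
o=robot.get_obs(); t=o["tcp_pos"];print(t,o["orientation"],o["wrist_force"],o["joint_positions"])
im,d,P=cloud("wrist"); save(im,"w8")
q=P[(d>0)&(P[...,2]>.275)&(P[...,2]<.315)&(P[...,0]>.43)&(P[...,0]<.6)&(P[...,1]>.15)&(P[...,1]<.3)]
print(len(q),np.round(np.percentile(q,[2,50,98],axis=0),3))
E
```

```text
[0.50936308 0.22204979 0.35872787] [9.99435966e-01 3.35757170e-02 1.38228593e-04 6.33484738e-04] [1.09930991 0.65085115 0.30371655] [ 2.56050271e-01  1.01535272e-01  1.43042019e+00 -1.29772229e-03
  1.60964705e+00  1.75963213e+00]
4275 [[0.461 0.214 0.297]
 [0.52  0.222 0.302]
 [0.565 0.229 0.304]]
```

View pics/w8.png

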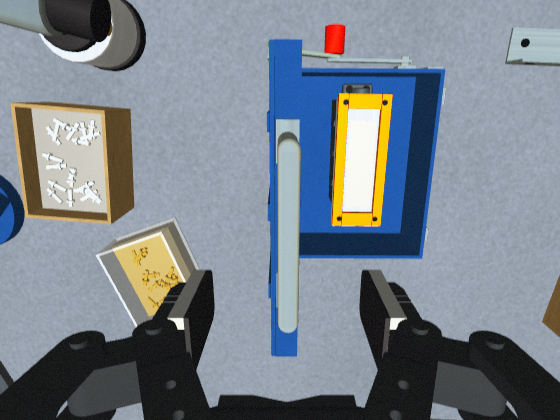

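Wrist view: the handle bar runs along column 288, centred between the fingers at y=222 mm with its top at z=304 mm. The kit is still stacked at (362,160). I descend and grip the bar.

>>> drive_tool:
  fingers: [0.9, 0.9, 0.9, 0.9, 0.9, 0, 0, 0]
  xyz:
    - [0, 0, -0.08]
    - [0, 0, -0.16]
    - [0, 0, -0.24]
    - [0, 0, -0.3]
    - [0, 0, -0.325]
    - [0, 0, -0.325]
    - [0, 0, -0.325]
    - [0, 0, -0.325]
  turn: [0, 0, 0, 0, 0, 0, 0, 0]

```text
time: 24.65
tcp_pos: [0.5122, 0.222, 0.2944]
orientation: [0.999, 0.032, 0.001, -0.0]
wrist_force: [-0.3, -0.2, -0.1]
grip_width: 0.0417
grasp_force: 0.0
```

>>> drive_tool:
  fingers: [0, 0, 0, 0, 0, 0, 0, 0]
  xyz:
    - [0, 0, 0]
    - [0, 0, 0]
    - [0, 0, 0]
    - [0, 0, 0]
    - [0, 0, 0]
    - [0, 0, 0]
    - [0, 0, 0]
    - [0, 0, 0]
  turn: [0, 0, 0, 0, 0, 0, 0, 0]

```text
time: 25.32
tcp_pos: [0.5118, 0.2221, 0.2945]
orientation: [0.999, 0.033, 0.001, -0.0]
wrist_force: [-0.8, -0.7, 5.4]
grip_width: 0.0101
grasp_force: 58.7
```

```bash
python3 - <<'E'
import numpy as np
# bar path: hinge (.5106,.2308,.086) world; yaw 3.7; start phi 87.6 -> -1.6
a=np.radians(3.7);ex=np.array([-np.sin(a),np.cos(a)])
def p(f): f=np.radians(f); s=-.212*np.cos(f); return np.r_[ex*s,.212*np.sin(f)]
ph=np.linspace(87.6,-1.6,33)
for c in range(4):
    print(c,[list(np.round((p(ph[c*8+i])-p(ph[c*8]))/.2,3)) for i in range(1,9)])
E
```

```text
0 [[np.float64(0.003), np.float64(-0.051), np.float64(-0.003)], [np.float64(0.007), np.float64(-0.102), np.float64(-0.009)], [np.float64(0.01), np.float64(-0.153), np.float64(-0.018)], [np.float64(0.013), np.float64(-0.204), np.float64(-0.029)], [np.float64(0.016), np.float64(-0.253), np.float64(-0.042)], [np.float64(0.02), np.float64(-0.302), np.float64(-0.058)], [np.float64(0.023), np.float64(-0.35), np.float64(-0.076)], [np.float64(0.026), np.float64(-0.398), np.float64(-0.096)]]
1 [[np.float64(0.003), np.float64(-0.046), np.float64(-0.023)], [np.float64(0.006), np.float64(-0.091), np.float64(-0.048)], [np.float64(0.009), np.float64(-0.135), np.float64(-0.075)], [np.float64(0.011), np.float64(-0.177), np.float64(-0.104)], [np.float64(0.014), np.float64(-0.218), np.float64(-0.135)], [np.float64(0.017), np.float64(-0.258), np.float64(-0.168)], [np.float64(0.019), np.float64(-0.296), np.float64(-0.203)], [np.float64(0.021), np.float64(-0.332), np.float64(-0.24)]]
2 [[np.float64(0.002), np.float64(-0.034), np.float64(-0.039)], [np.float64(0.004), np.float64(-0.066), np.float64(-0.079)
[... 154 characters left out ...]
-0.151), np.float64(-0.208)], [np.float64(0.011), np.float64(-0.175), np.float64(-0.254)], [np.float64(0.013), np.float64(-0.197), np.float64(-0.3)], [np.float64(0.014), np.float64(-0.216), np.float64(-0.348)]]
3 [[np.float64(0.001), np.float64(-0.017), np.float64(-0.049)], [np.float64(0.002), np.float64(-0.032), np.float64(-0.098)], [np.float64(0.003), np.float64(-0.044), np.float64(-0.148)], [np.float64(0.003), np.float64(-0.054), np.float64(-0.199)], [np.float64(0.004), np.float64(-0.061), np.float64(-0.25)], [np.float64(0.004), np.float64(-0.066), np.float64(-0.301)], [np.float64(0.004), np.float64(-0.068), np.float64(-0.353)], [np.float64(0.004), np.float64(-0.068), np.float64(-0.404)]]
```

>>> drive_tool:
  fingers: [0, 0, 0, 0, 0, 0, 0, 0]
  xyz:
    - [0.003, -0.051, -0.003]
    - [0.007, -0.102, -0.009]
    - [0.01, -0.153, -0.018]
    - [0.013, -0.204, -0.029]
    - [0.016, -0.253, -0.042]
    - [0.02, -0.302, -0.058]
    - [0.023, -0.35, -0.076]
    - [0.026, -0.398, -0.096]
  turn: [0, 0, 0, 0, 0, 0, 0, 0]

```text
time: 25.98
tcp_pos: [0.5166, 0.1417, 0.2732]
orientation: [0.999, 0.032, 0.0, -0.0]
wrist_force: [3.5, 2.9, -0.9]
grip_width: 0.0098
grasp_force: 63.1
```

>>> drive_tool:
  fingers: [0, 0, 0, 0, 0, 0, 0, 0]
  xyz:
    - [0.003, -0.046, -0.023]
    - [0.006, -0.091, -0.048]
    - [0.009, -0.135, -0.075]
    - [0.011, -0.177, -0.104]
    - [0.014, -0.218, -0.135]
    - [0.017, -0.258, -0.168]
    - [0.019, -0.296, -0.203]
    - [0.021, -0.332, -0.24]
  turn: [0, 0, 0, 0, 0, 0, 0, 0]

```text
time: 26.65
tcp_pos: [0.5207, 0.0751, 0.2254]
orientation: [0.999, 0.032, -0.0, 0.0]
wrist_force: [2.4, 1.8, 0.8]
grip_width: 0.0097
grasp_force: 61.6
```

```bash
cat >> h.py <<'E'
def lid():
    im,d,P=cloud("scene")
    a=np.radians(3.7);ex=np.array([-np.sin(a),np.cos(a)])
    B=im[...,2].astype(int)-im[...,0]
    x=(P[...,:2]-np.array([.516,.147]))@ex
    y=(P[...,:2]-np.array([.516,.147]))@np.array([-np.cos(a),-np.sin(a)])
    q=np.c_[x[(d>0)&(B>30)&(abs(y)<.095)&(abs(x)<.3)],P[...,2][(d>0)&(B>30)&(abs(y)<.095)&(abs(x)<.3)]]
    q=q[q[:,1]>.092]
    for x0 in np.arange(-.1,.1,.03):
        t=q[abs(q[:,0]-x0)<.008]; print(round(x0,2),len(t),np.round(np.percentile(t[:,1],[10,50,90]),3) if len(t) else "")
E
python3 -c "
from h import *
lid()"
```

```text
-0.1 0 
-0.07 0 
-0.04 91 [0.198 0.205 0.208]
-0.01 297 [0.177 0.184 0.192]
0.02 304 [0.148 0.155 0.163]
0.05 302 [0.119 0.127 0.134]
0.08 232 [0.093 0.099 0.105]
```

Lid follows the hand (about 43°, low forces). I continue along the arc.

>>> drive_tool:
  fingers: [0, 0, 0, 0, 0, 0, 0, 0]
  xyz:
    - [0.002, -0.034, -0.039]
    - [0.004, -0.066, -0.079]
    - [0.006, -0.097, -0.12]
    - [0.008, -0.125, -0.164]
    - [0.01, -0.151, -0.208]
    - [0.011, -0.175, -0.254]
    - [0.013, -0.197, -0.3]
    - [0.014, -0.216, -0.348]
  turn: [0, 0, 0, 0, 0, 0, 0, 0]

```text
time: 27.37
tcp_pos: [0.5233, 0.0324, 0.1553]
orientation: [0.999, 0.032, -0.0, -0.0]
wrist_force: [2.0, -0.2, 1.1]
grip_width: 0.0096
grasp_force: 61.6
```

>>> drive_tool:
  fingers: [0, 0, 0, 0, 0, 0, 0, 0]
  xyz:
    - [0.001, -0.017, -0.049]
    - [0.002, -0.032, -0.098]
    - [0.003, -0.044, -0.148]
    - [0.003, -0.054, -0.199]
    - [0.004, -0.061, -0.25]
    - [0.004, -0.066, -0.301]
    - [0.004, -0.067, -0.34]
    - [0.004, -0.067, -0.36]
  turn: [0, 0, 0, 0, 0, 0, 0, 0]

```text
time: 28.03
tcp_pos: [0.5241, 0.0194, 0.0831]
orientation: [0.999, 0.033, -0.0, 0.0]
wrist_force: [2.9, -2.2, -1.6]
grip_width: 0.0097
grasp_force: 58.6
```

>>> drive_tool:
  fingers: [0, 0, 0, 0, 0, 0, 0, 0]
  xyz:
    - [0, 0, -0.015]
    - [0, 0, -0.03]
    - [0, 0, -0.04]
    - [0, 0, -0.05]
    - [0, 0, -0.06]
    - [0, 0, -0.065]
    - [0, 0, -0.065]
    - [0, 0, -0.065]
  turn: [0, 0, 0, 0, 0, 0, 0, 0]

```text
time: 28.7
tcp_pos: [0.5244, 0.0193, 0.0773]
orientation: [0.999, 0.033, -0.001, 0.001]
wrist_force: [-14.7, 0.1, 35.0]
grip_width: 0.0098
grasp_force: 63.3
```

```bash
python3 -c "
from h import *
lid()"
```

```text
-0.1 0 
-0.07 65 [0.092 0.093 0.096]
-0.04 58 [0.092 0.093 0.095]
-0.01 64 [0.092 0.093 0.095]
0.02 78 [0.092 0.093 0.096]
0.05 77 [0.092 0.093 0.095]
0.08 65 [0.092 0.093 0.095]
```

Lid is level and shut (top flat at about 90 mm, 35 N reaction). I relax, open part-way and rise.

>>> drive_tool:
  fingers: [0, 0, 0, 0.35, 0.35, 0.35, 0.35, 0.35]
  xyz:
    - [0, 0, 0.01]
    - [0, 0, 0.02]
    - [0, 0, 0.025]
    - [0, 0, 0.025]
    - [0, 0, 0.025]
    - [0, 0, 0.025]
    - [0, 0, 0.025]
    - [0, 0, 0.025]
  turn: [0, 0, 0, 0, 0, 0, 0, 0]

```text
time: 29.42
tcp_pos: [0.5239, 0.0196, 0.076]
orientation: [0.999, 0.033, -0.0, -0.0]
wrist_force: [-0.2, 0.7, -0.0]
grip_width: 0.0298
grasp_force: 0.0
```

>>> drive_tool:
  fingers: [0.35, 0.35, 0.35, 0.35, 0.35, 0.35, 0.35, 0.35]
  xyz:
    - [0, 0, 0.03]
    - [0, 0, 0.08]
    - [0, 0, 0.16]
    - [0, 0, 0.28]
    - [0, 0, 0.4]
    - [0, 0, 0.52]
    - [0, 0, 0.6]
    - [0, 0, 0.6]
  turn: [0, 0, 0, 0, 0, 0, 0, 0]

```text
time: 30.08
tcp_pos: [0.5276, 0.0191, 0.2022]
orientation: [0.999, 0.033, 0.005, 0.001]
wrist_force: [0.2, -0.2, 0.6]
grip_width: 0.0301
grasp_force: 0.0
```

```bash
python3 -c "
from h import *
o=robot.get_obs();print(o['tcp_pos'],o['wrist_force'],o['grip_width'])
lid()"
```

```text
[0.52759587 0.01911685 0.20222623] [ 0.17000618 -0.20557346  0.61034191] 0.03009031420892174
-0.1 0 
-0.07 58 [0.092 0.093 0.095]
-0.04 68 [0.092 0.093 0.096]
-0.01 78 [0.092 0.094 0.095]
0.02 73 [0.092 0.093 0.095]
0.05 68 [0.092 0.093 0.095]
0.08 51 [0.092 0.093 0.095]
```

```bash
python3 - <<'E'
from h import *
im,d,P=cloud("scene");a=np.radians(3.7)
q=P-np.array([.516,.147,0]);x=q[...,1]*np.cos(a)-q[...,0]*np.sin(a);y=-q[...,0]*np.cos(a)-q[...,1]*np.sin(a);z=P[...,2]
m=(d>0)&(abs(x)<.075)&(abs(y)<.09)&(z>.07)&(z<.12)
A=np.c_[x[m],y[m],np.ones(m.sum())];print("lid plane",np.linalg.lstsq(A,z[m],rcond=None)[0],m.sum())
m=(d>0)&(x<-.118)&(x>-.138)&(abs(y)<.04)&(z>.05)&(z<.12);print("bar top",np.percentile(z[m],[50,95]))
print(robot.sign_off())
E
```

```text
lid plane [-0.00039151  0.00233617  0.09130801] 1659
bar top [0.08416348 0.08843714]
the job is handed in; nothing more can be done
None
```

The job is handed in: housing, cover and gasket are stacked flat in the case, the stay is broken, and the lid is fully shut with the robot clear, at about 30 s of the allowed 72 s; the sign-off gave no verdict.

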